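Rinse the setting block and set the sprung tweezers to its scribed gap

TASK

Rinse the black setting block: press the cleaner canister's nozzle cap right down and let it spring back up. Then pick up the long sprung tweezers, bring their tips to the block and squeeze until one tip stands over each of the block's two scribed lines, a few millimetres above the face without touching it, so that the copper float can be tried in the gap. Finish like that, still holding the tweezers in the gripper with the gap steady on the lines, and leave the other things on the shelf where they are.

Things in the scene. Friction and masses are not known exactly. Their poses are not given: they have to be found in the camera images.
- cap_top (a point): Centre of the flat top of the canister's grey nozzle cap (23 mm across, 16 mm tall), 215 mm above the plank when up. The canister is a white-and-silver aerosol can, 65 mm across, 192 mm tall, clamped upright on a fixed foot to the right of the block. A thin nozzle tube leaves the cap's side 10 mm below its top and slants down towards the block
- cap (a joint): Travel of the nozzle cap in m: 0 when up, grows as it is pressed straight down, stop at 0.006; sprung, about 3.5 N to start moving and 8 N at the stop; it comes up by itself. Pressed right down means beyond 0.004
- spacer: Black phenolic setting block, fixed: 76 (x) by 72 mm (y), flat face 23 mm above the plank, 14 mm bore in the middle, on a 130 by 120 mm aluminium tray with 7 mm rim. Two light scribed lines, 2 mm wide, 68 mm long, run along its x at y = +12 and -12 mm (24 mm apart). Origin: on the plank under its centre; z up, x roughly away from the robot
- line_l (a point): Middle of the scribed line at the block's y = +12 mm, on the face
- line_r (a point): Middle of the scribed line at the block's y = -12 mm, on the face
- tweezers: Long sprung steel tweezers lying on edge, loose, 212 mm long, 12 mm tall, about 90 g: two strip legs side by side, joined at the heel. Origin: midway between the finger plates, at the underside; x to the tips, y from leg to leg, z up. Heel end x = -128 mm, tips x = +84 mm; balances near x = -5 mm. Lifted by the two finger plates (see grip)
- grip (a point): Midway between the tweezers' flat finger plates (46 mm along x, 12 mm tall), 6 mm above the underside. Squeeze them along y. Let go: 43 mm over the plates' outsides, tips 40 mm apart. At a 24 mm tip gap: plates parallel, 34 mm over the outsides. The tip gap changes 1.77 times as much. Spring force per plate 4 N open, about 5 N at 24 mm
- tip_l (a point): Point at the end of the tweezers' leg on its +y side, mid-thickness (2.5 mm) and mid-height (5 mm tall there), 6 mm above the level of the tweezers' underside. The tip gap is the distance between tip_l and tip_r
- tip_r (a point): The same on the leg on the -y side
- float: Copper float, upright, 21 mm across, 36 mm tall, loose; to be left alone. Origin under its centre
- banjo1: Brass banjo fitting, eye 21 mm across, 12 mm tall, hose stem to 42 mm along its x, loose; to be left alone. Origin under its eye
- banjo2: The other brass banjo fitting, alike; to be left alone
- caddy: Yellow plastic jet caddy, 75 by 115 mm, 20 mm tall, with brass jets to 25 mm; to be left alone. Origin under its centre
- driver: Screwdriver, 190 mm long, lying; to be left alone
- wrench: Open spanner, 150 mm long, lying; to be left alone
- plug: Spark plug, lying, 71 mm long; to be left alone
There are look-alikes about, which are no part of the job. What is shaped like the part that bears cap_top but pink is not meant.

How it is judged:
On the way, in this order (a step that is already met when the one before it is completed fails the run):
1. the nozzle cap is pressed right down (value of joint cap above 0.004 m), for 0.1 s.
2. the nozzle cap has sprung back up (value of joint cap below 0.001 m), for 0.1 s.
3. the tweezers are lifted off the plank in the gripper (height (world z) of grip above 0.018 m and contact force between the fingers and tweezers above 1 N), for 0.2 s.
At the end, for the whole second after the job is handed in: Tweezers held in the fingers, off plank and block, still; tip gap 24 mm within 2 mm, one tip over each scribed line (within 3.5 mm sideways), tip points 1.5 to 20 mm above the face; nozzle cap up; no bystander moved 20 mm (all of step 3 and ((y of tip_l in the frame of spacer between 0.0085 and 0.0155 m and y of tip_r in the frame of spacer between -0.0155 and -0.0085 m) or (y of tip_l in the frame of spacer between -0.0155 and -0.0085 m and y of tip_r in the frame of spacer between 0.0085 and 0.0155 m)) and x of tip_l in the frame of spacer between -0.034 and 0.034 m and z of tip_l in the frame of spacer between 0.0245 and 0.043 m and x of tip_r in the frame of spacer between -0.034 and 0.034 m and z of tip_r in the frame of spacer between 0.0245 and 0.043 m and distance between tip_l and tip_r between 0.022 and 0.026 m and contact force between tweezers and spacer below 0.2 N and linear speed of tweezers below 0.02 m/s and value of joint cap below 0.001 m and distance of each of float, banjo1, banjo2, caddy, driver, wrench, plug from where it was at the start of the episode below 0.02 m); the arm keeps its last pose, push and grip.
It fails at once if a bystander is moved by 20 mm or more (distance of any of float, banjo1, banjo2, caddy, driver, wrench, plug from where it was at the start of the episode above 0.02 m).
It also fails if it takes over 58 s, if anything falls off the work surface, if the arm or the gripper's body presses on something with over 40 N, if the wrist force passes 120 N, or if a joint passes its speed limit or range.

ROBOT

A 6-joint arm with a two-finger parallel gripper is mounted at the origin on the work surface. World frame = base frame: x ahead of the robot, y to its left, z up, the work surface at z = 0. Lengths are in m, angles in rad, forces in N, time in s.
With the tool pointing down it reaches from about 0.3 to 0.75 m from the base axis. Payload 8.5 kg.
Tool frame: the origin (TCP) lies midway between the tips of the shut fingers; the grasp point (between the pads) lies 19 mm behind it; z points along the fingers, y is the line along which they close (so a half turn about z gives the same grasp; the last joint's range is limited). The gripper opens to 88 mm and grips with 3 to 60 N. Pads are 18 mm wide; open, the fingers measure 123 mm over their backs; the gripper's body (75 mm by 187 mm) begins 45 mm behind the grasp point.
Start: joints at [-1.336, 0.381, 1.297, -0, 1.464, -0.215], TCP at [0.239, -0.495, 0.239] pointing down, gripper open.
Joint ranges: [-3.11, 3.11], [-0.89, 2.33], [0.22, 2.48], [-1.42, 4.56], [0.17, 2.85], [-2.88, 2.88]. Speed limits (rad/s): [2.39, 2.39, 3.14, 3.14, 3.14, 3.14].

INTERFACE

Orientations are given as a unit quaternion [w, x, y, z].
In Python, from bench import state, get_image, job_done, spot_in, landmark_of gives the robot as it stands.
- The arm moves only by the tool move_arm, never from a script. Its argument "steps" is a list of rows, each a list of 2 entries, a list of its own where there are three numbers: the shift along the world's x, y, z in cm, then the turn, a rotation vector about the world's x, y, z in degrees. A call has exactly 10 rows; each row is the pose to reach, as a shift and turn from the pose commanded when the call began; what a row does not reach only later rows make up. A row lasts 1/10 s, in which the tool goes at most 50 mm and 8.59 degrees, less where a joint would pass 70% of its speed; a pose out of reach is approached as far as the arm can. A call with a gripper value outside its range is refused whole. "gripper" is the opening, from 0 (shut) to 1 (fully open), set as the call begins (left out, the last holds). The fingers move at their own pace and stop on an object; the grip force is fixed at half the most. Time passes only in rows, so rows that repeat a pose let the fingers close, or fill a call up. It gives the time, the measured TCP pose, the force, the opening and the grip force at its end, in the units of the state.
- state(): the state, without advancing time (a new reading comes with each control period).
- get_image(name): name is "scene" or "side" or "wrist"; returns a dict with "color" (480x640x3 uint8, red, green, blue), "fx", "fy", "cx", "cy" (pixels), "k1" (the pictures are not rectified: a ray, as slopes to the right and down, at radius r is drawn at 1 + k1 r^2 times it, then the intrinsics apply), "view" (4x4, takes a point from world to camera coordinates). Camera axes: x right, y up, looking along -z (the intrinsics and any distortion apply to the point x, -y, -z); pixel columns grow to the right and rows downward; lengths in m; the calibration is good to about 2 mm. A picture is of the moment at which its call begins. There is no depth.
- job_done(): hands the job in; it is judged then, once.
Trained networks look in a picture, given as the dict that the camera call returned (one of the last four; its "shot" number tells which), for a name from the list of things; names that differ only in an ending like _2 or _b are one class to them, and where a whole thing is asked for, a point or a joint stands for the part that bears it (a point fixed in the world has none). Each returns a list of dicts, best first, with "confidence" (0 to 1); they miss things now and then, are a little off and sometimes report something else, mostly with a low value. They report only what shows in the picture. A call takes as long as a camera call. They do not tell look-alikes from the thing itself.
- spot_in(name, picture): "position" ([x, y, z] in m, in world coordinates, good to about 4 mm: the middle of the surface that is visible of it).
- landmark_of(name, picture): "position" ([x, y, z] in m, in world coordinates, good to about 4 mm: a listed point, or the origin of a listed thing).
The state is a dict: "time": time; "joints": joint angles; "joint_velocities": joint speeds; "joint_torque": joint torques, N m; "ee_pos": TCP position; "eef_rot": TCP orientation; "force": force on the tool from outside, world axes, zero at the start; "wrist_torque": the same for the moment, N m; "opening": finger opening in m; "finger_force": force on a finger pad.
Only numpy, scipy, OpenCV 4.12 (cv2) and the standard library are available. Lean on these libraries where they do the work, as an engineer would, in place of code of your own. Each camera call takes 0.05 s, during which the arm holds its last target. There are 200 camera calls.

## Working session

There is one attempt and no reset: what is moved stays moved. The work goes in short steps, Python scripts to look and compute and a tool call to move; the robot and the scene stay as the last step left them, time stands still between calls to the robot, and variables do not carry over. Pictures are saved under pics/ and viewed, at most 10 in all, crops included, and the job is handed in when it is done.

Besides the shell and the picture viewer there is one more tool, called after ">>>" as name([rows], argument=value, ...), one row to a line, values as JSON. move_arm: Moves the arm, as the interface text tells. Its arguments: {"type":"object","properties":{"steps":{"type":"array"},"gripper":{"type":"number"}},"required":["steps"]}

```bash
mkdir -p pics
cat > h.py <<'E'
import numpy as np, cv2
from bench import *
def save(p,n): cv2.imwrite('pics/'+n+'.png',cv2.cvtColor(p['color'],cv2.COLOR_RGB2BGR))
def K(p): return np.array([[p['fx'],0,p['cx']],[0,p['fy'],p['cy']],[0,0,1.]])
def proj(p,X):
    X=np.atleast_2d(X); c=(p['view']@np.c_[X,np.ones(len(X))].T).T[:,:3]
    a=c[:,:2]/-c[:,2:]; a[:,1]*=-1
    a=a*(1+p['k1']*(a**2).sum(1,keepdims=True))
    return a*[p['fx'],p['fy']]+[p['cx'],p['cy']]
def unproj(p,uv,z):
    uv=np.atleast_2d(np.array(uv,float)).reshape(-1,1,2)
    a=cv2.undistortPoints(uv,K(p),np.array([p['k1'],0,0,0,0.]))[:,0]
    d=np.c_[a[:,0],-a[:,1],-np.ones(len(a))]
    V=np.array(p['view']);R=V[:3,:3];o=-R.T@V[:3,3];w=d@R
    return o+w*((z-o[2])/w[:,2:])
E
python3 - <<'E'
from h import *
s=state();print({k:np.round(s[k],3) for k in('time','ee_pos','eef_rot','force','opening')})
for n in('scene','side','wrist'):
    p=get_image(n);save(p,n+'0')
    V=np.array(p['view']);print(n,np.round(-V[:3,:3].T@V[:3,3],3),p['k1'])
    for t in('cap_top','spacer','line_l','line_r','grip','tip_l','tip_r','tweezers','float','banjo1','caddy','driver','wrench','plug'):
        r=landmark_of(t,p); print(t,[(np.round(d['position'],3).tolist(),round(d['confidence'],2),proj(p,d['position'])[0].astype(int).tolist()) for d in r[:3]])
E
```

```text
{'time': np.float64(0.0), 'ee_pos': array([ 0.239, -0.495,  0.238]), 'eef_rot': array([-0.001,  0.975,  0.223, -0.   ]), 'force': array([-0.435, -0.166,  0.819]), 'opening': np.float64(0.088)}
scene [0.972 0.708 0.719] -0.07761081809457715
cap_top [([0.574, -0.21, 0.217], 0.52, [256, 168]), ([0.369, -0.226, 0.217], 0.4, [325, 146])]
spacer [([0.528, -0.062, 0.002], 0.65, [307, 265])]
line_l [([0.521, -0.05, 0.024], 0.94, [311, 260]), ([0.525, -0.076, 0.026], 0.77, [304, 254])]
line_r [([0.521, -0.05, 0.024], 0.94, [311, 260]), ([0.525, -0.076, 0.026], 0.77, [304, 254])]
grip [([0.515, 0.274, 0.007], 0.73, [399, 350])]
tip_l [([0.603, 0.266, 0.008], 0.82, [361, 367]), ([0.598, 0.306, 0.006], 0.72, [376, 381]), ([0.737, -0.045, -0.004], 0.69, [231, 302])]
tip_r [([0.603, 0.266, 0.008], 0.82, [361, 367]), ([0.598, 0.306, 0.006], 0.72, [376, 381]), ([0.737, -0.045, -0.004], 0.69, [231, 302])]
tweezers [([0.518, 0.275, -0.001], 0.87, [398, 354]), ([0.601, 0.266, 0.008], 0.46, [362, 366])]
float [([0.683, 0.118, 0.004], 0.68, [287, 336])]
banjo1 [([0.708, 0.267, -0.001], 0.47, [314, 395]),
[... 669 characters left out ...]
008], 0.67, [304, 198]), ([0.598, 0.306, 0.005], 0.5, [298, 191])]
tip_r [([0.601, 0.266, 0.008], 0.67, [304, 198]), ([0.598, 0.306, 0.005], 0.5, [298, 191])]
tweezers [([0.516, 0.273, 0.001], 0.58, [277, 207])]
float [([0.682, 0.117, 0.0], 0.51, [352, 224])]
banjo1 [([0.713, 0.269, 0.001], 0.57, [338, 188])]
caddy [([0.634, 0.436, 0.001], 0.91, [291, 163])]
driver [([0.387, -0.374, -0.0], 0.55, [339, 410])]
wrench [([0.635, 0.437, -0.002], 0.23, [292, 164])]
plug [([0.729, -0.046, -0.006], 0.44, [396, 259])]
wrist [ 0.315 -0.46   0.385] -0.027250139706759643
cap_top []
spacer []
line_l []
line_r []
grip []
tip_l []
tip_r []
tweezers []
float []
banjo1 []
caddy []
driver []
wrench []
plug []
```

View pics/scene0.png

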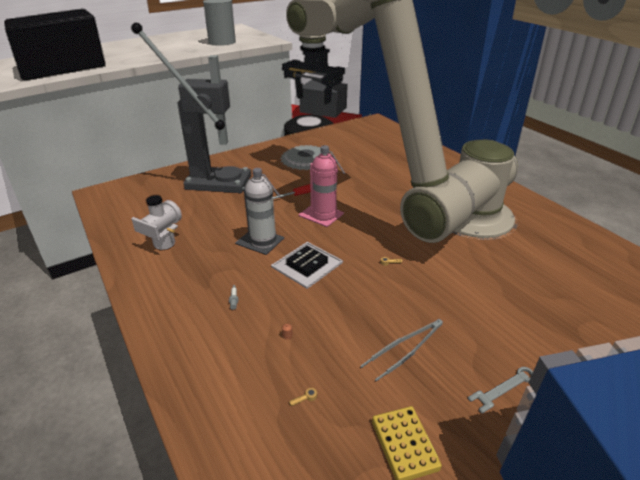

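View pics/side0.png

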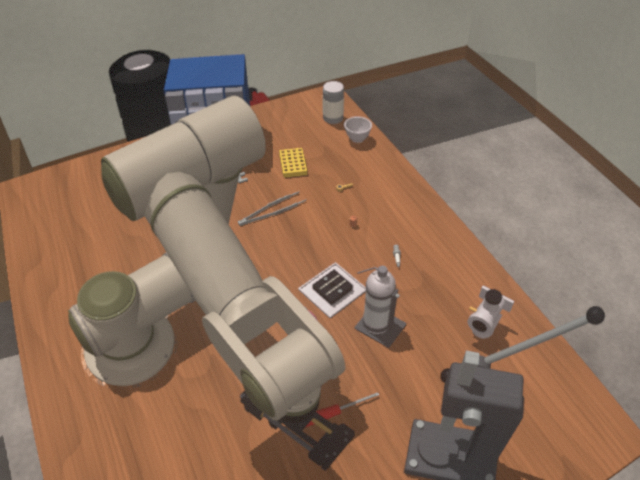

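The white-and-silver can stands at about (260,210) in the scene view, with its cap at (256,168). The pink look-alike is at (323,190), the block at (307,262), and the open tweezers run from their heel at (440,322) to tips at (361,367) and (376,381). The side view agrees: can at (380,300), block at (333,287), tweezers at (270,208). Both views put the cap at about (0.574, -0.209, 0.216), which matches the given 215 mm height. I'll move there now.

>>> move_arm([
  [[0,0,3],[0,0,0]],
  [[2,3,6],[0,0,0]],
  [[5,6,7],[0,0,0]],
  [[9,9,7],[0,0,0]],
  [[13,12,7],[0,0,0]],
  [[17,15,7],[0,0,0]],
  [[21,18,7],[0,0,0]],
  [[25,21.5,7],[0,0,0]],
  [[29,25,7],[0,0,0]],
  [[32,27.5,6],[0,0,0]],
], gripper=0)

```text
time: 3.25
ee_pos: [0.5609, -0.2185, 0.2998]
eef_rot: [0.001, 0.975, 0.223, 0.001]
force: [0.3, -1.0, 0.8]
opening: 0.01
finger_force: 0.0
```

Run:
```python
from h import *
p=get_image('wrist');save(p,'w1')
for t in('cap_top',):
    print([(np.round(d['position'],4).tolist(),round(d['confidence'],2)) for d in landmark_of(t,p)[:3]])
q=get_image('scene')
print([(np.round(d['position'],4).tolist(),round(d['confidence'],2)) for d in landmark_of('cap_top',q)[:3]])
s=state();print({k:np.round(s[k],3) for k in('time','ee_pos','force','opening')})
```

```text
[([0.5729, -0.2036, 0.2155], 0.76)]
[([0.5724, -0.2104, 0.2174], 0.62), ([0.3659, -0.2269, 0.2146], 0.6)]
{'time': np.float64(3.45), 'ee_pos': array([ 0.559, -0.22 ,  0.298]), 'force': array([-0.834,  0.027, -0.794]), 'opening': np.float64(0.001)}
```

>>> move_arm([
  [[0.7,0.6,-2],[0,0,0]],
  [[1.4,1.2,-4],[0,0,0]],
  [[1.4,1.2,-6],[0,0,0]],
  [[1.4,1.2,-7.2],[0,0,0]],
  [[1.4,1.2,-7.8],[0,0,0]],
  [[1.4,1.2,-8.2],[0,0,0]],
  [[1.4,1.2,-8.4],[0,0,0]],
  [[1.4,1.2,-8.6],[0,0,0]],
  [[1.4,1.2,-8.8],[0,0,0]],
  [[1.4,1.2,-8.8],[0,0,0]],
])

```text
time: 4.45
ee_pos: [0.5731, -0.2088, 0.2116]
eef_rot: [0.001, 0.975, 0.223, 0.0]
force: [-2.4, -2.4, 5.0]
opening: 0.0004
finger_force: 3.0
```

>>> move_arm([
  [[0,0,-0.1],[0,0,0]],
  [[0,0,-0.2],[0,0,0]],
  [[0,0,-0.3],[0,0,0]],
  [[0,0,-0.4],[0,0,0]],
  [[0,0,-0.4],[0,0,0]],
  [[0,0,-0.4],[0,0,0]],
  [[0,0,-0.4],[0,0,0]],
  [[0,0,-0.4],[0,0,0]],
  [[0,0,-0.4],[0,0,0]],
  [[0,0,-0.4],[0,0,0]],
])

```text
time: 5.45
ee_pos: [0.5732, -0.2088, 0.2094]
eef_rot: [0.002, 0.975, 0.223, 0.001]
force: [-6.6, -0.6, 14.0]
opening: 0.0005
finger_force: 7.3
```

>>> move_arm([
  [[0,0,1],[0,0,0]],
  [[0,0,3],[0,0,0]],
  [[0,0,6],[0,0,0]],
  [[0,0,9],[0,0,0]],
  [[0,3,9.5],[0,0,-3]],
  [[-1,7,9.5],[0,0,-6]],
  [[-2,11,9.5],[0,0,-9]],
  [[-3,15,9.5],[0,0,-12]],
  [[-4,19,9.5],[0,0,-15]],
  [[-5,23,9.5],[0,0,-18]],
], gripper=0.8)

```text
time: 6.45
ee_pos: [0.5225, 0.0234, 0.3019]
eef_rot: [-0.0, 0.998, 0.067, 0.0]
force: [1.9, 0.3, -0.3]
opening: 0.0701
finger_force: 0.0
```

Run:
```python
from h import *
s=state();print({k:np.round(s[k],3) for k in('time','ee_pos','eef_rot','joints','force','opening')})
for n in('scene','wrist','side'):
    p=get_image(n);save(p,n+'2')
    for t in('cap_top','grip','tip_l','line_l','tweezers'):
        r=landmark_of(t,p); print(n,t,[(np.round(d['position'],3).tolist(),round(d['confidence'],2),proj(p,d['position'])[0].astype(int).tolist()) for d in r[:3]])
```

```text
{'time': np.float64(6.45), 'ee_pos': array([0.523, 0.023, 0.302]), 'eef_rot': array([-0.   ,  0.998,  0.067,  0.   ]), 'joints': array([-0.182,  0.294,  1.246,  0.   ,  1.601,  1.255]), 'force': array([ 1.85 ,  0.32 , -0.272]), 'opening': np.float64(0.07)}
scene cap_top [([0.575, -0.208, 0.217], 0.69, [256, 169]), ([0.366, -0.227, 0.217], 0.51, [326, 146]), ([0.526, -0.049, 0.02], 0.28, [310, 262])]
scene grip [([0.515, 0.274, 0.005], 0.64, [399, 351])]
scene tip_l [([0.734, -0.046, -0.002], 0.62, [232, 301]), ([0.603, 0.267, 0.007], 0.55, [361, 367])]
scene line_l [([0.522, -0.048, 0.022], 0.76, [311, 261]), ([0.524, -0.076, 0.026], 0.59, [305, 254])]
scene tweezers [([0.512, 0.278, -0.004], 0.83, [401, 355]), ([0.682, 0.119, 0.008], 0.71, [288, 335]), ([0.357, 0.036, 0.001], 0.48, [386, 263])]
wrist cap_top []
wrist grip [([0.516, 0.276, 0.007], 0.59, [97, 161])]
wrist tip_l [([0.604, 0.261, 0.007], 0.87, [107, 82]), ([0.597, 0.301, 0.007], 0.66, [71, 85]), ([0.518, 0.279, -0.0], 0.56, [97, 158])]
wrist line_l [([0.527, -0.076, 0.023], 0.77, [398, 194]), ([0.522, -0.054, 0.026], 0.62, [378, 196])]
wrist tweezers [([0.517, 0.28, -0.001], 0.84, [96, 159])]
side cap_top [([0.574, -0.208, 0.218], 0.56, [382, 268]), ([0.37, -0.227, 0.214], 0.44, [301, 309]), ([0.526, -0.064, -0.003], 0.43, [332, 290])]
side grip [([0.516, 0.276, 0.01], 0.97, [277, 204])]
side tip_l [([0.601, 0.265, 0.008], 0.68, [304, 198]), ([0.529, -0.063, -0.002], 0.64, [333, 289]), ([0.598, 0.305, 0.005], 0.51, [298, 191])]
side line_l [([0.523, -0.056, 0.021], 0.77, [330, 282]), ([0.53, -0.071, 0.024], 0.65, [335, 285])]
side tweezers [([0.517, 0.274, 0.003], 0.93, [277, 206]), ([0.406, 0.449, -0.001], 0.6, [222, 183])]
```

View pics/wrist2.png

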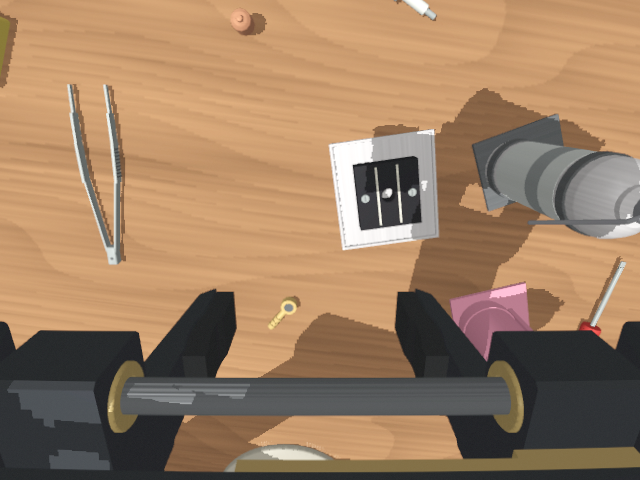

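The wrist view shows the tweezers with heel at (113,262) and tips at (71,86) and (107,86). The block's scribed lines run (376,168)-(381,224) and (397,163)-(402,221). The banjo is at (285,312) and the float at (241,20). Next I'll fit these from pixels.

Run:
```python
from h import *
p=get_image('wrist')
uv=lambda *a:unproj(p,a[0],a[1])
g=cv2.cvtColor(p['color'],cv2.COLOR_RGB2GRAY).astype(int)
# lines: brightness centroid per row within window
L=[]
for (u0,v0),(u1,v1) in(((376,170),(381,220)),((397,167),(402,217))):
    pts=[]
    for v in range(v0,v1+1,2):
        uc=int(round(u0+(u1-u0)*(v-v0)/(v1-v0))); w=np.arange(uc-5,uc+6)
        r=g[v,w]-np.median(g[v,w]); r=np.clip(r,0,None)*(r>r.max()*.3)
        if r.max()>40: pts.append(((r*w).sum()/r.sum(),v))
    X=uv(pts,0.023)[:,:2]; d=cv2.fitLine(X.astype(np.float32),cv2.DIST_HUBER,0,1e-4,1e-5).ravel()
    s=np.sign(d[0]);yaw=np.degrees(np.arctan2(s*d[1],s*d[0])); L.append((d[2:],yaw)); print(len(pts),d[2:],yaw)
yaw=np.radians((L[0][1]+L[1][1])/2); n=np.array([-np.sin(yaw),np.cos(yaw)])
print('gap',n@(L[0][0]-L[1][0]),'yaw',np.degrees(yaw))
print('block corners',np.round(uv([(353,165),(417,156),(423,220),(361,230)],.023),4).tolist())
# tweezers
hsv=cv2.cvtColor(p['color'],cv2.COLOR_RGB2HSV);m=((hsv[...,1]<60)).astype(np.uint8)
m[:, :50]=0;m[:70]=0;m[270:]=0;m[:,140:]=0
n_,lab,st,c=cv2.connectedComponentsWithStats(m,connectivity=8)
for i in range(1,n_):
    if st[i,4]>30: print('comp',st[i])
for v in list(range(84,262,8)):
    u=np.where(m[v])[0]; 
    if len(u): print(v,u.min(),u.max(),end='; ')
print()
print('tips,heel',np.round(uv([(71,86),(107,86),(113,260)],.010),4).tolist())
big=cv2.resize(p['color'][70:280,40:160],None,fx=4.5,fy=2.8*1.0,interpolation=cv2.INTER_CUBIC)
cv2.imwrite('pics/tw.png',cv2.cvtColor(big,cv2.COLOR_RGB2BGR))
```

```text
26 [ 0.5153888 -0.0547373] 15.920384
26 [ 0.52211523 -0.07784706] 15.922654
gap 0.024068436 yaw 15.921518
block corners [[0.5528, -0.018, 0.023], [0.5723, -0.087, 0.023], [0.5005, -0.1103, 0.023], [0.4786, -0.04, 0.023]]
comp [  68   84   54  181 2542]
84 68 106; 92 69 108; 100 70 109; 108 71 111; 116 70 114; 124 72 115; 132 73 116; 140 74 117; 148 75 118; 156 77 119; 164 79 120; 172 80 121; 180 82 121; 188 86 120; 196 89 120; 204 91 120; 212 94 120; 220 97 120; 228 99 119; 236 102 119; 244 104 120; 252 107 120; 260 109 121; 
tips,heel [[0.5957, 0.3008, 0.01], [0.6006, 0.2609, 0.01], [0.3936, 0.2611, 0.01]]
```

View pics/tw.png

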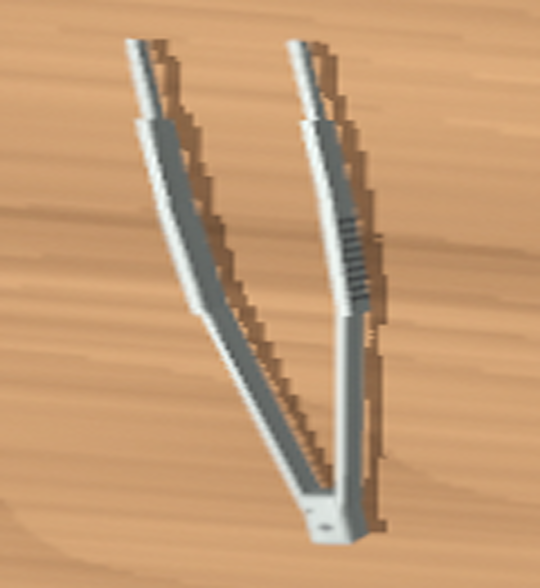

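The lines come out 24.07 mm apart (should be 24), with block yaw 15.9° and centre about (0.526, -0.064). The tips are 40.2 mm apart, the tweezers' yaw is about 6.5°, and the grip is near (0.5155, 0.274). I'll approach the tweezers.

>>> move_arm([
  [[0,3,-1],[0,0,0]],
  [[-0.2,6,-3],[0,0,0]],
  [[-0.3,9,-5],[0,0,0]],
  [[-0.4,12,-7],[0,0,-1]],
  [[-0.5,15,-9],[0,0,-1]],
  [[-0.6,18,-11],[0,0,-1]],
  [[-0.7,21,-13],[0,0,-1]],
  [[-0.7,23.5,-14.5],[0,0,-1]],
  [[-0.7,25,-15],[0,0,-1]],
  [[-0.7,25,-15],[0,0,-1]],
], gripper=0.8)

```text
time: 8.4
ee_pos: [0.5158, 0.2729, 0.1513]
eef_rot: [0.0, 0.998, 0.06, -0.0]
force: [0.6, 0.7, -0.1]
opening: 0.0701
finger_force: 0.0
```

Run:
```python
from h import *
s=state();print({k:np.round(s[k],4) for k in('time','ee_pos','eef_rot','joints','opening')})
p=get_image('wrist');save(p,'w3')
for t in('grip','tip_l','tweezers'):
    r=landmark_of(t,p); print(t,[(np.round(d['position'],3).tolist(),round(d['confidence'],2),proj(p,d['position'])[0].astype(int).tolist()) for d in r[:3]])
```

```text
{'time': np.float64(8.4), 'ee_pos': array([0.5158, 0.2729, 0.1513]), 'eef_rot': array([ 1.000e-04,  9.982e-01,  6.010e-02, -4.000e-04]), 'joints': array([2.8380e-01, 5.1310e-01, 1.3401e+00, 1.0000e-04, 1.2893e+00,
       1.7344e+00]), 'opening': np.float64(0.0701)}
grip []
tip_l [([0.595, 0.305, 0.004], 0.81, [283, 110]), ([0.604, 0.26, 0.006], 0.78, [345, 105])]
tweezers [([0.683, 0.118, -0.003], 0.39, [556, 16])]
```

View pics/w3.png

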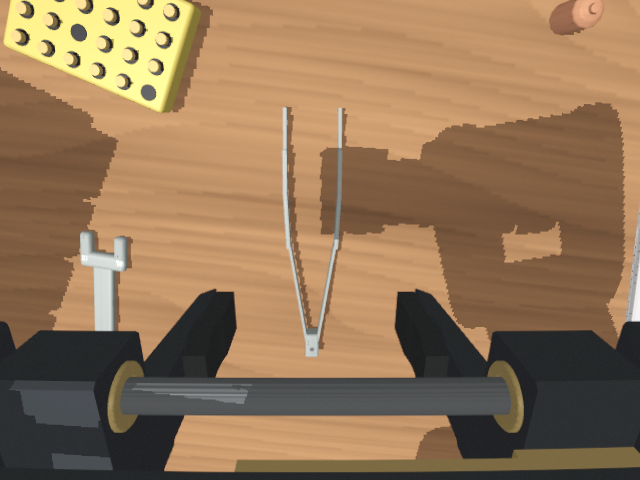

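The wrist view shows the tweezers upright in the picture and so aligned with the tool. The tips are at (285,107) and (340,107), the heel at (312,345), and the legs bend at about (289,243) and (338,243).

Run:
```python
from h import *
p=get_image('wrist');s=state();print(s['ee_pos'])
T=unproj(p,[(285.5,108),(340.5,108)],.0085)[:,:2];H=unproj(p,[(312,356),(312,334)],[.006,.012][0] if 0 else .012)[:,:2]
print(T,H); m=T.mean(0); 
e=(m-H.mean(0));yaw=np.arctan2(e[1],e[0]);print(np.degrees(yaw),np.linalg.norm(T[0]-T[1]))
print('grip',m-.084*np.array([np.cos(yaw),np.sin(yaw)]), 'from heel', H[0]+.128*np.array([np.cos(yaw),np.sin(yaw)]))
print('bends (plate rear x=-23)',unproj(p,[(289,243),(338,243),(285,150),(340,150)],.012))
```

```text
[0.51663061 0.27076486 0.1526639 ]
[[0.59831617 0.30134954]
 [0.60297118 0.26136002]] [[0.38995602 0.25809129]
 [0.41287096 0.26069606]]
6.290307873743436 0.04025953980883001
grip [0.5171494  0.27215122] from heel [0.51718539 0.27211576]
bends (plate rear x=-23) [[0.49543175 0.2888037  0.012     ]
 [0.50000909 0.24944684 0.012     ]
 [0.56854597 0.29871444 0.012     ]
 [0.57329608 0.2578922  0.012     ]]
```

>>> move_arm([
  [[0.1,0,-2],[0,0,0]],
  [[0.1,0,-4.5],[0,0,0]],
  [[0.1,0,-7],[0,0,0]],
  [[0.1,0,-9.5],[0,0,0]],
  [[0.1,0,-11.5],[0,0,0]],
  [[0.1,0,-13],[0,0,0]],
  [[0.1,0,-13.8],[0,0,0]],
  [[0.1,0,-14.4],[0,0,0]],
  [[0.1,0,-14.5],[0,0,0]],
  [[0.1,0,-14.5],[0,0,0]],
])

```text
time: 9.65
ee_pos: [0.5175, 0.2717, 0.0073]
eef_rot: [-0.0, 0.998, 0.059, 0.0]
force: [0.5, -0.4, -0.2]
opening: 0.0708
finger_force: 0.0
```

>>> move_arm([
  [[0,0,-0.2],[0,0,0]],
  [[0,0,-0.4],[0,0,0]],
  [[0,0,-0.45],[0,0,0]],
  [[0,0,-0.45],[0,0,0]],
  [[0,0,-0.45],[0,0,0]],
  [[0,0,-0.45],[0,0,0]],
  [[0,0,-0.45],[0,0,0]],
  [[0,0,-0.45],[0,0,0]],
  [[0,0,-0.45],[0,0,0]],
  [[0,0,-0.45],[0,0,0]],
], gripper=0.386)

```text
time: 10.65
ee_pos: [0.5171, 0.2717, 0.0023]
eef_rot: [0.0, 0.998, 0.059, -0.0]
force: [-0.1, 0.7, -0.9]
opening: 0.0342
finger_force: 5.2
```

>>> move_arm([
  [[0,0,0.3],[0,0,0]],
  [[0,0,0.8],[0,0,0]],
  [[0,0,1.5],[0,0,0]],
  [[0,0,2.5],[0,0,0]],
  [[0,0,3.5],[0,0,0]],
  [[0,0,4.5],[0,0,0]],
  [[0,0,5.5],[0,0,0]],
  [[0,0,6.5],[0,0,0]],
  [[0,0,7],[0,0,0]],
  [[0,0,7],[0,0,0]],
])

```text
time: 11.65
ee_pos: [0.5174, 0.2718, 0.0731]
eef_rot: [-0.0, 0.998, 0.059, 0.001]
force: [-0.2, 0.4, -1.5]
opening: 0.034
finger_force: 5.1
```

Run:
```python
from h import *
s=state();print({k:np.round(s[k],4) for k in('time','ee_pos','eef_rot','joints','opening','finger_force')})
p=get_image('wrist');save(p,'w4')
q=get_image('side');save(q,'s4')
for t in('tip_l','grip'):
  for c in(p,q):
    r=landmark_of(t,c); print(t,[(np.round(d['position'],3).tolist(),round(d['confidence'],2),proj(c,d['position'])[0].astype(int).tolist()) for d in r[:3]])
```

```text
{'time': np.float64(11.65), 'ee_pos': array([0.5174, 0.2718, 0.0731]), 'eef_rot': array([-2.000e-04,  9.983e-01,  5.910e-02,  7.000e-04]), 'joints': array([0.2813, 0.6032, 1.4321, 0.    , 1.1049, 1.7339]), 'opening': np.float64(0.034), 'finger_force': np.float64(5.1085)}
tip_l [([0.6, 0.291, 0.076], 0.55, [286, 106])]
tip_l []
grip []
grip [([0.514, 0.272, 0.081], 0.72, [275, 188])]
```

View pics/w4.png

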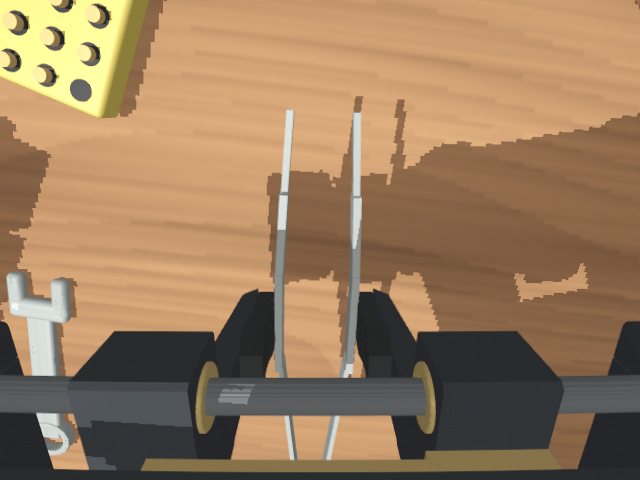

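The tweezers are held with tips at (290,111) and (357,114), and opening reads 34.0 mm. I'll work out the tip positions relative to the TCP and plan the move to the block.

```bash
cat >> h.py <<'E'
BC=np.array([.526,-.0642]);BY=np.radians(15.92)
def toblock(xy): d=np.atleast_2d(xy)[:,:2]-BC;c,s=np.cos(BY),np.sin(BY);return np.c_[d@[c,s],d@[-s,c]]
E
python3 - <<'E'
from h import *
import cv2
p=get_image('wrist');s=state();t=s['ee_pos'];print(s['time'],t)
g=p['color'].astype(int)
for v in range(106,124,2):
    r=p['color'][v].astype(int); sat=r.max(1)-r.min(1); u=np.where(sat[250:390]<45)[0]+250; print(v,u.tolist())
for z in(.072,.0768,.0793):
    T=unproj(p,[(290.3,110),(357,113)],z)[:,:2]; e=T[0]-T[1]
    print(z,T.round(4).tolist(),'gap',np.linalg.norm(e),'yaw of tip line',np.degrees(np.arctan2(-e[0],e[1])),'mid-tcp',T.mean(0)-t[:2])
n=s['eef_rot'];print('tool yaw',np.degrees(2*np.arctan2(n[2],n[1])))
E
```

```text
12.0 [0.5169945  0.27168507 0.07189033]
106 []
108 []
110 [286, 287, 288, 289, 290, 291, 292, 293]
112 [286, 287, 288, 289, 290, 291, 292, 293, 353, 354, 355, 356, 357, 358, 359]
114 [286, 287, 288, 289, 290, 291, 292, 293, 353, 354, 355, 356, 357, 358, 359, 360]
116 [286, 287, 288, 289, 290, 291, 292, 293, 353, 354, 355, 356, 357, 358, 359, 360]
118 [286, 287, 288, 289, 290, 291, 292, 293, 353, 354, 355, 356, 357, 358, 359, 360]
120 [286, 287, 288, 289, 290, 291, 292, 293, 352, 353, 354, 355, 356, 357, 358, 359, 360]
122 [286, 287, 288, 289, 290, 291, 292, 352, 353, 354, 355, 356, 357, 358, 359, 360]
0.072 [[0.5987, 0.2898], [0.6006, 0.2652]] gap 0.0246178203196217 yaw of tip line 4.271082667329042 mid-tcp [0.08267045 0.00581767]
0.0768 [[0.5988, 0.2895], [0.6006, 0.2657]] gap 0.02380769270544043 yaw of tip line 4.271082667329158 mid-tcp [0.08268998 0.00592773]
0.0793 [[0.5988, 0.2893], [0.6006, 0.266]] gap 0.023385751239721083 yaw of tip line 4.271082667329119 mid-tcp [0.08270015 0.00598504]
tool yaw 6.768254930046345
```

Run:
```python
from h import *
p=get_image('side');q=get_image('wrist')
V=np.array(q['view']);print('wristcam',-V[:3,:3].T@V[:3,3],state()['ee_pos'])
for z in(.1,.12,.14,.16,.18): print(z,unproj(p,[(358,272)],z).round(3))
print(proj(p,[[.574,-.209,.205]]))
big=cv2.resize(p['color'][230:350,280:440],None,fx=4,fy=4,interpolation=cv2.INTER_CUBIC);cv2.imwrite('pics/tube.png',cv2.cvtColor(big,cv2.COLOR_RGB2BGR))
```

```text
wristcam [0.60029467 0.28086196 0.21802716] [0.51703047 0.2717196  0.07201116]
0.1 [[ 0.57  -0.112  0.1  ]]
0.12 [[ 0.562 -0.126  0.12 ]]
0.14 [[ 0.553 -0.14   0.14 ]]
0.16 [[ 0.545 -0.153  0.16 ]]
0.18 [[ 0.537 -0.167  0.18 ]]
[[382.37475932 272.14620875]]
```

View pics/tube.png

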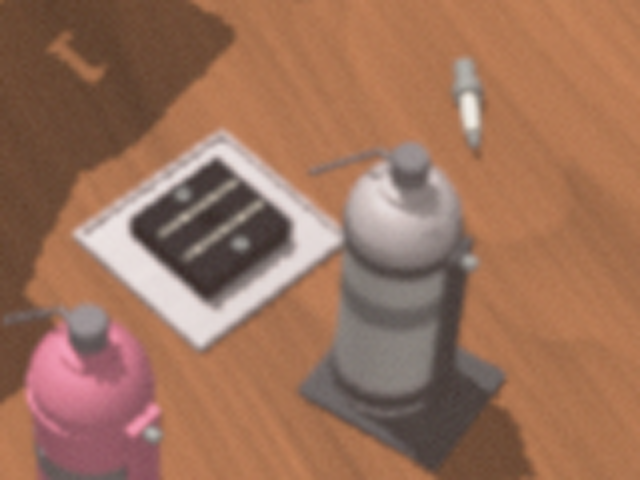

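The nozzle tube ends near (0.553, -0.14, 0.145), clear of the planned hand position. I'll carry the tweezers over in two calls.

>>> move_arm([
  [[0,-0.7,0.5],[0,0,0]],
  [[-0.3,-2,1],[0,0,0]],
  [[-0.8,-4,1.5],[0,0,1]],
  [[-1.4,-6.5,2],[0,0,2]],
  [[-2,-9,2.5],[0,0,3]],
  [[-2.6,-11.5,3],[0,0,4]],
  [[-3.2,-14,3],[0,0,5]],
  [[-3.8,-16.5,3],[0,0,6]],
  [[-4.4,-19,3],[0,0,7]],
  [[-5,-21.5,3],[0,0,8]],
])

```text
time: 13.1
ee_pos: [0.4664, 0.055, 0.1028]
eef_rot: [0.0, 0.992, 0.129, 0.0]
force: [0.1, 0.1, -1.0]
opening: 0.0343
finger_force: 5.1
```

>>> move_arm([
  [[-0.6,-2.5,0],[0,0,0.8]],
  [[-1.2,-5,-0.3],[0,0,1.6]],
  [[-1.8,-7.5,-0.6],[0,0,2.4]],
  [[-2.4,-10,-1],[0,0,3.2]],
  [[-2.9,-12,-1.4],[0,0,3.6]],
  [[-3.3,-13.5,-1.7],[0,0,3.6]],
  [[-3.5,-14.4,-2],[0,0,3.6]],
  [[-3.5,-14.8,-2],[0,0,3.6]],
  [[-3.5,-14.8,-2],[0,0,3.6]],
  [[-3.5,-14.8,-2],[0,0,3.6]],
])

```text
time: 14.1
ee_pos: [0.4322, -0.0909, 0.0824]
eef_rot: [0.0, 0.987, 0.16, 0.0]
force: [-0.1, 0.3, -1.1]
opening: 0.034
finger_force: 5.1
```

Run:
```python
from h import *
p=get_image('wrist');save(p,'w5')
s=state();print({k:np.round(s[k],4) for k in('time','ee_pos','eef_rot','joints','opening','finger_force')})
```

```text
{'time': np.float64(14.15), 'ee_pos': array([ 0.4322, -0.0908,  0.0824]), 'eef_rot': array([0.000e+00, 9.871e-01, 1.600e-01, 1.000e-04]), 'joints': array([-4.7650e-01,  3.9600e-01,  1.8195e+00,  1.0000e-04,  9.2590e-01,
        7.7300e-01]), 'opening': np.float64(0.0341), 'finger_force': np.float64(5.1087)}
```

View pics/w5.png

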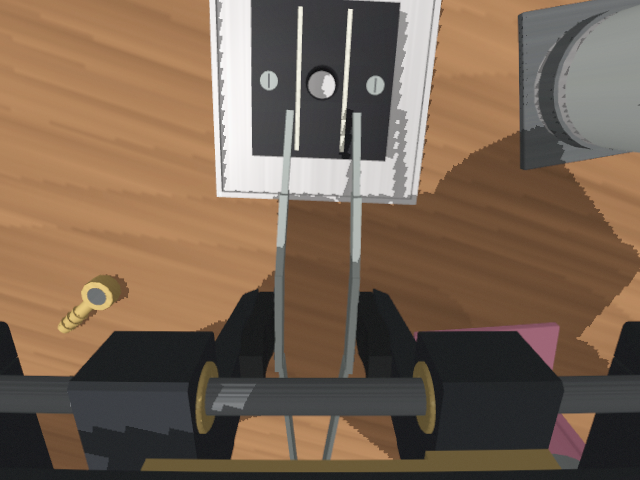

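The wrist view shows the tips at (290,112) and (357,114), still above the near part of the block. The scribed lines run (300,8)-(297,148) and (350,10)-(343,150), and the bore is at (321,84). I'll work out the offsets in the block frame.

```bash
cat >> h.py <<'E'
def lines(p,ends):
    g=cv2.cvtColor(p['color'],cv2.COLOR_RGB2GRAY).astype(int);out=[]
    for (u0,v0),(u1,v1) in ends:
        pts=[]
        for v in range(v0,v1+1,3):
            uc=int(round(u0+(u1-u0)*(v-v0)/(v1-v0)));w=np.arange(uc-6,uc+7);r=g[v,w]-np.median(g[v,w]);r=np.clip(r,0,None)*(r>r.max()*.4)
            if r.max()>40: pts.append(((r*w).sum()/r.sum(),v))
        X=unproj(p,pts,.023)[:,:2];d=cv2.fitLine(X.astype(np.float32),cv2.DIST_HUBER,0,1e-4,1e-5).ravel().astype(float)
        d[:2]*=np.sign(d[0]);out.append(d)
    return out
def report(p,ends,tips,z):
    L=lines(p,ends);a=(L[0][:2]+L[1][:2]);a/=np.linalg.norm(a);n=np.array([-a[1],a[0]])
    T=unproj(p,tips,z)[:,:2];e=T[0]-T[1]
    print('line yaw',np.degrees(np.arctan2(a[1],a[0])),'line sep',n@(L[0][2:]-L[1][2:]),'tip gap',np.linalg.norm(e),'tip yaw',np.degrees(np.arctan2(-e[0],e[1])))
    m=(L[0][2:]+L[1][2:])/2
    print('tip y in block',(T-m)@n,'tip x rel old centre',toblock(T)[:,0],'n',n,'old-frame tips',toblock(T),'old-frame line mid',toblock(m))
E
python3 - <<'E'
from h import *
p=get_image('wrist');z=state()['ee_pos'][2]
E=(((300,10),(297.3,145)),((350,12),(346,100)))
for v in range(106,120,2):
    r=p['color'][v].astype(int)
    print(v,[u for u in range(280,365) if r[u].min()>95])
report(p,E,[(290,111),(357,114)],z+.0037)
print('bore',toblock(unproj(p,[(321.5,84)],.023)))
E
```

```text
106 [295, 296, 297, 298, 299, 300, 342, 343, 344, 345, 346]
108 [295, 296, 297, 298, 299, 300, 342, 343, 344, 345, 346]
110 [286, 287, 288, 289, 290, 291, 292, 293, 295, 296, 297, 298, 299, 300, 342, 343, 344, 345, 346]
112 [286, 287, 288, 289, 290, 291, 292, 293, 295, 296, 297, 298, 299, 300, 342, 343, 344, 345, 346, 354, 355, 356, 357, 358, 359]
114 [286, 287, 288, 289, 290, 291, 292, 293, 295, 296, 297, 298, 299, 300, 342, 343, 344, 345, 346, 353, 354, 355, 356, 357, 358, 359, 360, 361]
116 [285, 286, 287, 288, 289, 290, 291, 292, 293, 295, 296, 297, 298, 299, 300, 341, 342, 343, 344, 345, 353, 354, 355, 356, 357, 358, 359, 360]
118 [285, 286, 287, 288, 289, 290, 291, 292, 293, 295, 296, 297, 298, 299, 341, 342, 343, 344, 345, 353, 354, 355, 356, 357, 358, 359, 360]
line yaw 15.922001792736738 line sep 0.024045783635771083 tip gap 0.02417404525091623 tip yaw 15.92210612203444
tip y in block [ 0.01198295 -0.01219109] tip x rel old centre [-0.01505917 -0.01505828] n [-0.27432851  0.96163604] old-frame tips [[-0.01505917  0.0119892 ]
 [-0.01505828 -0.01218485]] old-frame line mid [[1.10973564e-02 7.15735331e-06]]
bore [[-0.00172474  0.00022645]]
```

The tips already sit over both lines: y = +12.0 and -12.2 mm, yaw matched, gap 24.2 mm. Next is the straight descent.

>>> move_arm([
  [[0,0,-0.5],[0,0,0]],
  [[0,0,-1.2],[0,0,0]],
  [[0,0,-2],[0,0,0]],
  [[0,0,-2.8],[0,0,0]],
  [[0,0,-3.6],[0,0,0]],
  [[0,0,-4.3],[0,0,0]],
  [[0,0,-4.8],[0,0,0]],
  [[0,0,-5.1],[0,0,0]],
  [[0,0,-5.2],[0,0,0]],
  [[0,0,-5.2],[0,0,0]],
])

```text
time: 15.2
ee_pos: [0.4322, -0.0913, 0.0303]
eef_rot: [0.0, 0.987, 0.16, 0.0]
force: [-0.1, -0.5, -1.4]
opening: 0.0341
finger_force: 5.1
```

Run:
```python
from h import *
p=get_image('wrist');save(p,'w6');q=get_image('side')
s=state();print({k:np.round(s[k],4) for k in('time','ee_pos','eef_rot','force','opening','finger_force')})
for t in('tip_l','cap_top','float','banjo1'):
  for c in(p,q):
    r=landmark_of(t,c); print(t,[(np.round(d['position'],3).tolist(),round(d['confidence'],2)) for d in r[:3]])
b=cv2.resize(p['color'][0:240,200:440],None,fx=2.5,fy=2.5,interpolation=cv2.INTER_CUBIC);cv2.imwrite('pics/w6b.png',cv2.cvtColor(b,cv2.COLOR_RGB2BGR))
```

```text
{'time': np.float64(15.3), 'ee_pos': array([ 0.4323, -0.0913,  0.0304]), 'eef_rot': array([1.000e-04, 9.872e-01, 1.597e-01, 2.000e-04]), 'force': array([-0.0969, -0.2414, -0.9635]), 'opening': np.float64(0.0342), 'finger_force': np.float64(5.1087)}
tip_l [([0.508, -0.058, 0.035], 0.94), ([0.521, -0.08, 0.033], 0.75), ([0.525, -0.055, 0.023], 0.43)]
tip_l []
cap_top []
cap_top [([0.577, -0.207, 0.217], 0.62), ([0.372, -0.229, 0.212], 0.5)]
float [([0.522, -0.053, 0.021], 0.64)]
float [([0.684, 0.116, 0.004], 0.55), ([0.728, -0.042, -0.004], 0.23)]
banjo1 [([0.358, 0.036, 0.0], 0.82)]
banjo1 [([0.713, 0.267, 0.002], 0.52), ([0.359, 0.031, 0.0], 0.45)]
```

View pics/w6b.png

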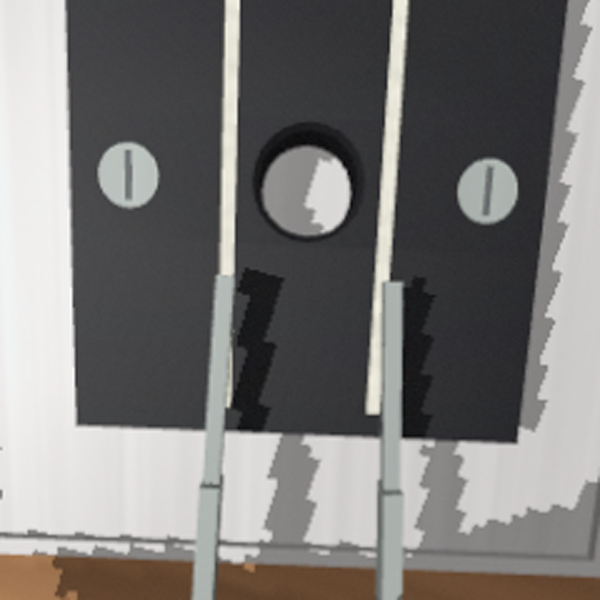

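The close-up shows each tip standing over its own line: left tip at (223,276), right tip at (393,283), with shadow gaps showing they are off the face. One last numeric check before handing in.

Run:
```python
from h import *
p=get_image('wrist');s=state();z=s['ee_pos'][2]
report(p,(((292.8,2),(290.9,105)),((360,2),(353.8,105))),[(289.5,110.5),(357.2,113.3)],z+.0037)
print(s['time'],s['opening'],s['joint_velocities'])
```

```text
line yaw 15.978286102885495 line sep 0.024034310235998065 tip gap 0.024406891245124164 tip yaw 16.068451423711863
tip y in block [ 0.01165491 -0.01275196] tip x rel old centre [-0.01508524 -0.015022  ] n [-0.27527304  0.96136609] old-frame tips [[-0.01508524  0.01166523]
 [-0.015022   -0.01274158]] old-frame line mid [[5.83710524e-03 3.16027019e-05]]
15.75 0.033938309440535684 [-1.82236088e-03  2.55897781e-03 -8.72071956e-04 -8.48716747e-05
 -1.32508740e-03  1.07791344e-03]
```

All values are well inside tolerance: gap 24.4 mm, tips within 0.8 mm of the lines, about 11 mm above the face, and the cap is up. I'm handing it in.

```bash
python3 -c "
from bench import *
print(job_done())"
```

```text
the job is handed in; nothing more can be done
None
```

I handed the job in at about 16 s: the cap was pressed to its stop and sprang back up, and the tweezers are held with a 24.4 mm tip gap, each tip within 0.8 mm of its line and about 11 mm above the face; the hand-in returned no verdict.

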